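Slide the stiffener pad out over the packing step's edge

TASK

On the low packing step lie two flat fibreboard stiffener pads, an oblong one and a round one. Push the oblong pad with your fingertips along the step until 40 mm of it hangs over the step's far edge (the long edge away from the robot), square to that edge, so that the packer across the bench can slip a mailer over it. Slide it only, never pick it up or tip it, leave everything else where it is, and finish with your hand clear.

Things in the scene. Friction and masses are not known exactly. Their poses are not given: they have to be found in the camera images.
- pad: the oblong stiffener pad: stiff brown fibreboard, about 80 g, 120 mm along its own x, 160 mm along its own y, 6 mm thick, lying loose and flat on the step. Origin at the centre of its underside; x points roughly towards the step's far edge (it starts askew by up to about 12 degrees), z up
- pad_front (a point): middle of the oblong pad's leading (far) edge, half-way up its thickness: 60 mm along the pad's x from its origin; same axes as the pad
- step_edge (a point): middle of the packing step's far edge, on its top surface. The step is a white board fixed to the bench, 260 mm deep (along its x), 480 mm wide (along its y), its flat top 45 mm above the bench, with no rim. x points level outwards over the far edge (away from the robot), y along the edge, z up; the step may be turned by up to about 12 degrees
- round_pad: round pad of the same fibreboard, 116 mm across, 6 mm thick, lying on the other half of the step; leave it. Origin at the centre of its underside
- stamp: wooden hand stamp standing on the step between the two pads, 26 mm across, 66 mm tall; leave it. Origin at the centre of its underside
- tape: roll of clear tape lying flat on the bench left of the step, 104 mm across, 48 mm tall; leave it. Origin at the centre of its underside
- carton: small open carton on the bench right of the step, 200 x 150 x 100 mm; leave it. Origin at the centre of its underside
- gift_box: black lidded box on the bench at the far right, 134 x 104 x 56 mm; leave it. Origin at the centre of its underside
- cutter: grey box cutter lying on the bench at the far left, 130 x 24 x 19 mm plus a 40 mm blade; leave it. Origin at the centre of its underside
- marker: white marker with a black cap lying on the bench at the near left, 122 x 15 x 15 mm; leave it. Origin at the middle of its underside
Mind the look-alikes: they are no part of the job. What is shaped like the pad but orange or pink is not meant.

How it is judged:
By the outcome, as a careful person would: the job done as asked, in the order asked, and still so for the second after the job is handed in, with the robot touching nothing.
It also fails if it takes over 42 s, if anything falls off the work surface, if the arm or the gripper's body presses on something with over 40 N, if the wrist force passes 120 N, or if a joint passes its speed limit or range.

ROBOT

A 6-joint arm with a two-finger parallel gripper is mounted at the origin on the work surface. World frame = base frame: x ahead of the robot, y to its left, z up, the work surface at z = 0. Lengths are in m, angles in rad, forces in N, time in s.
With the tool pointing down it reaches from about 0.375 to 0.9 m from the base axis. Payload 3.1 kg.
Tool frame: the origin (TCP) lies between the finger pads; the fingertips stand 8 mm ahead of it and the grasp point (between the pads) lies 11 mm behind it; z points along the fingers, y is the line along which they close (so a half turn about z gives the same grasp; the last joint's range is limited). The gripper opens to 87 mm and grips with 3 to 60 N. Pads are 19 mm wide; open, the fingers measure 117 mm over their backs; the gripper's body (75 mm by 190 mm) begins 51 mm behind the grasp point.
Start: joints at [-1.413, 0.527, 1.433, -0, 1.181, -0.178], TCP at [0.206, -0.59, 0.231] pointing down, gripper open.
Joint ranges: [-3.08, 3.08], [-0.75, 2.2], [0.22, 2.44], [-1.43, 4.57], [0, 2.65], [-2.85, 2.85]. Speed limits (rad/s): [2.79, 2.79, 3.14, 3.14, 3.14, 3.14].

INTERFACE

Orientations are given as a unit quaternion [x, y, z, w].
In Python, from rig import robot, vision, job gives the robot as it stands.
- The arm moves only by the shell command python3 -m handwheel 'ROWS' [OPENING] [FORCE]. ROWS is JSON, a list of rows, each a list of 4 numbers: the shift along the tool's x, y, z as a fraction of full scale, then the turn about the tool's z as a fraction of full scale. A call has 1 to 20 rows; each row is the pose to reach, as a shift and turn from the pose commanded when the call began, along the tool's axes at that moment, turning the shorter way round; what a row does not reach only later rows make up. Full scale, the value 1, is 300 mm for a shift and 2 pi rad for a turn. A row lasts 1/12 s, in which the tool goes at most 41.7 mm and 7.16 degrees, less where a joint would pass 70% of its speed; a pose out of reach is approached as far as the arm can. A call with a number of a shift or a turn outside -1 to 1 is refused whole. A call with a gripper value outside its range is refused whole. OPENING is the opening in per cent of the stroke, from 0 (shut) to 100 (fully open), set as the call begins (- or left out, the last holds). The fingers move at their own pace and stop on an object; FORCE is the grip in N (left out, the last holds). Time passes only in rows, so rows that repeat a pose let the fingers close. It gives the time, the measured TCP pose, the force, the opening and the grip force at its end, in the units of the state.
- robot.get_obs(): the state, without advancing time (a new reading comes with each control period).
- vision.camera(name): name is "scene" or "top" or "wrist"; returns a dict with "frame" (400x640x3 uint8, red, green, blue), "K" (3x3 intrinsics, pixels), "cam_to_world" (4x4, takes a point from camera to world coordinates); the wrist camera has in their place "hand_eye" (4x4, takes a point from camera to tool coordinates, whose origin is the TCP and whose axes are the flange's). Camera axes: x right, y down, z forward; pixel columns grow to the right and rows downward; lengths in m; the calibration is good to about 2 mm. A picture is of the moment at which its call begins: read the wrist's pose just before it. There is no depth.
- job.hand_in(): hands the job in; it is judged then, once.
Trained networks look in the newest picture that a camera, given by its name, has taken for a name from the list of things; names that differ only in an ending like _2 or _b are one class to them, and where a whole thing is asked for, a point or a joint stands for the part that bears it (a point fixed in the world has none). Each returns a list of dicts, best first, with "conf" (0 to 1); they miss things now and then, are a little off and sometimes report something else, mostly with a low value. They report only what shows in the picture. A call takes as long as a camera call. They do not tell look-alikes from the thing itself.
- vision.look_for(camera, label): "point" ([row, column] in pixels, amid what is visible of it).
- vision.outline_of(camera, label): "mask" (400x640 bool, what is visible of it) and "point" ([row, column] in pixels, amid what is visible of it).
The state is a dict: "time": time; "q": joint angles; "joint_velocities": joint speeds; "joint_torque": joint torques, N m; "position": TCP position; "tool_rot": TCP orientation; "ft_force": force on the tool from outside, world axes, zero at the start; "moment": the same for the moment, N m; "grip_width": finger opening in m; "grip_force": force on a finger pad.
Only numpy, scipy, OpenCV 4.12 (cv2) and the standard library are available. Lean on these libraries where they do the work, as an engineer would, in place of code of your own. Each camera call takes 0.05 s, during which the arm holds its last target. There are 200 camera calls.

## Working session

There is one attempt and no reset: what is moved stays moved. The work goes in short steps, Python scripts to look and compute and a shell command to move; the robot and the scene stay as the last step left them, time stands still between calls to the robot, and variables do not carry over. Pictures are saved under pics/ and viewed, at most 10 in all, crops included, and the job is handed in when it is done.

```bash
mkdir -p pics; ls; python3 - <<'E'
from rig import robot,vision
import cv2
for c in("top","scene"):
    f=vision.camera(c); cv2.imwrite(f"pics/{c}0.png",f["frame"][:,:,::-1])
    print(c,f["K"].tolist(),f["cam_to_world"].round(4).tolist())
    for l in("pad","round_pad","stamp"):
        print(l,[(r["conf"],r["point"],int(r["mask"].sum())) for r in vision.outline_of(c,l)])
o=robot.get_obs();print(o["time"],o["position"],o["tool_rot"],o["grip_width"])
E
```

```text
pics
top [[409.2392722882353, 0.0, 320.7141481408235], [0.0, 409.2392722882353, 198.27587946422122], [0.0, 0.0, 1.0]] [[0.0388, -0.9789, 0.2005, 0.1901], [-0.9992, -0.0387, 0.0045, -0.0354], [0.0033, -0.2005, -0.9797, 1.4445], [0.0, 0.0, 0.0, 1.0]]
pad [(0.95, [169.1, 365.9], 1518), (0.7, [250.4, 256.3], 1447), (0.41, [283.4, 389.4], 96)]
round_pad [(0.88, [167.3, 292.9], 794), (0.21, [200.8, 471.9], 2323)]
stamp [(0.51, [143.3, 331.4], 56)]
scene [[364.9807449474637, 0.0, 318.59510863490976], [0.0, 364.9807449474637, 192.25076914661443], [0.0, 0.0, 1.0]] [[-0.8614, 0.3424, -0.3753, 0.9137], [0.5077, 0.603, -0.6153, 0.6216], [0.0156, -0.7205, -0.6932, 0.8079], [0.0, 0.0, 0.0, 1.0]]
pad [(0.91, [230.2, 424.1], 1813), (0.83, [150.5, 344.2], 971), (0.76, [175.7, 274.7], 1306)]
round_pad [(0.59, [232.7, 318.1], 1141)]
stamp []
0.4 [ 0.20598415 -0.58995242  0.23040308] [ 9.85938894e-01  1.67106155e-01  2.34971339e-05 -1.75123930e-04] 0.08697545458278756
```

View pics/top0.png

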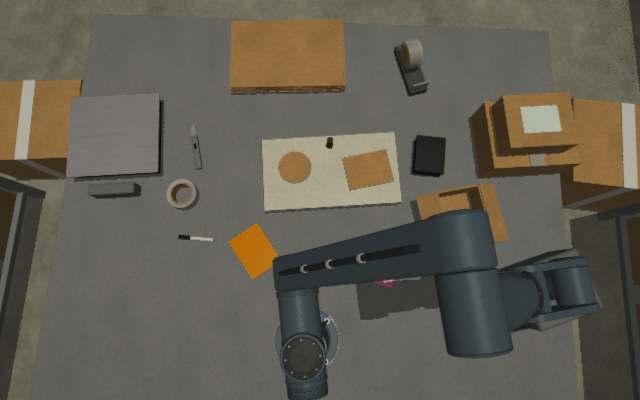

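View pics/scene0.png

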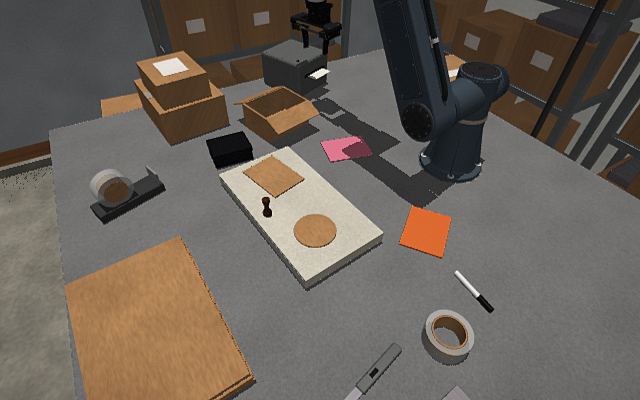

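The top view shows the white step with the brown oblong pad at (169,367), the round pad at (167,293) and the stamp at (143,330). Things that could be taken for the pad are the orange sheet at (250,255) and the pink one at (283,389), both on the bench; the big brown sheet stack at (55,288) is far too large. I choose the brown pad on the step at (169,367).

```bash
cat > h.py <<'E'
import numpy as np,cv2
from scipy.spatial.transform import Rotation as R
from rig import robot,vision
def shot(c):
    o=robot.get_obs(); f=vision.camera(c)
    if c=="wrist":
        T=np.eye(4);T[:3,:3]=R.from_quat(o["tool_rot"]).as_matrix();T[:3,3]=o["position"];f["T"]=T@f["hand_eye"]
    else: f["T"]=f["cam_to_world"]
    return f
def proj(f,uv,z):   # uv Nx2 (col,row) -> world on plane z
    uv=np.atleast_2d(np.asarray(uv,float))
    d=(np.linalg.inv(f["K"])@np.c_[uv,np.ones(len(uv))].T).T@f["T"][:3,:3].T
    p=f["T"][:3,3]; return p+d*((z-p[2])/d[:,2])[:,None]
def rect(f,mask,z,long_first=True):
    cs=cv2.findContours(mask.astype(np.uint8),cv2.RETR_EXTERNAL,cv2.CHAIN_APPROX_NONE)[0]
    c=max(cs,key=cv2.contourArea)[:,0]
    P=proj(f,c,z)[:,:2]
    (cx,cy),(w,h),a=cv2.minAreaRect((P*1000).astype(np.float32))
    return np.array([cx,cy,w,h,a])
E
python3 - <<'E'
from h import *
f=shot("top");im=f["frame"]
hsv=cv2.cvtColor(im,cv2.COLOR_RGB2HSV)
m=max(vision.outline_of("top","pad"),key=lambda r:r["conf"] if r["point"][1]>330 and r["point"][0]<200 else 0)["mask"]
print("pad",rect(f,m,.051))
for l in("round_pad","stamp"):
    r=vision.outline_of("top",l)
    if r: print(l,rect(f,r[0]["mask"],.051))
w=np.zeros(im.shape[:2],np.uint8);w[120:225,250:412]=((hsv[...,2]>150))[120:225,250:412]
print(im[190,330],im[169,366],im[225,330])
cv2.imwrite("pics/crop.png",cv2.resize(np.hstack([im[120:220,250:410],cv2.cvtColor(w*255,cv2.COLOR_GRAY2RGB)[120:220,250:410]])[:,:,::-1],None,fx=2.5,fy=2.5))
print("step",rect(f,w,.045))
q=np.array([[265,141],[396,132],[401,202],[264,210]]);print(proj(f,q,.045).round(3))
E
```

```text
pad [ 586.54656982 -188.75131226  126.53347015  165.34088135   14.67152786]
round_pad [584.67144775  69.62705231 109.83181    112.98768616   2.28400397]
stamp [ 643.8984375  -404.4100647   116.64243317  150.71186829   86.7977829 ]
[174 168 144] [152 113  65] [106 105  98]
step [579.35754395 -58.59509277 257.58300781 477.30151367   5.90869904]
[[ 0.679  0.179  0.045]
 [ 0.732 -0.291  0.045]
 [ 0.474 -0.309  0.045]
 [ 0.427  0.166  0.045]]
```

View pics/crop.png

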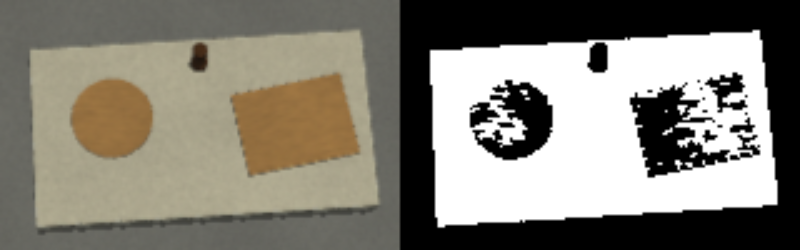

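The crop confirms a plain brown oblong pad on the right half of the step, askew by about 9° to it. The stamp stands near the far edge between the pads. I'll move behind the pad at height and square to the step.

```bash
python3 -m handwheel '[[0.65,-0.46,0,0.0367],[0.65,-0.46,0,0.0367],[0.65,-0.46,0,0.0367],[0.65,-0.46,0,0.0367],[0.65,-0.46,0,0.0367],[0.65,-0.46,0,0.0367],[0.65,-0.46,0,0.0367],[0.65,-0.46,0,0.0367]]' 100
python3 -m handwheel '[[0.52,-0.6,0,0],[0.52,-0.6,0,0],[0.52,-0.6,0,0],[0.52,-0.6,0,0],[0.52,-0.6,0,0],[0.52,-0.6,0,0],[0.52,-0.6,0,0],[0.52,-0.6,0,0],[0.52,-0.6,0,0],[0.52,-0.6,0,0]]'
python3 - <<'E'
from h import *
f=shot("wrist");im=f["frame"];cv2.imwrite("pics/w1.png",im[:,:,::-1])
o=robot.get_obs();print(o["ft_force"],f["hand_eye"].round(3).tolist())
print("corners",proj(f,[[0,0],[639,0],[639,399],[0,399]],.045).round(3).tolist())
for l in("pad","stamp","round_pad"):
    for r in vision.outline_of("wrist",l): print(l,r["conf"],r["point"],rect(f,r["mask"],.051).round(1))
E
```

```text
time: 1.27
position: [0.3455, -0.3942, 0.2309]
tool_rot: [0.999, 0.054, -0.0, 0.0]
ft_force: [-0.2, -0.2, -0.3]
grip_width: 0.087
grip_force: 0.0
time: 2.1
position: [0.4804, -0.202, 0.2305]
tool_rot: [0.999, 0.051, -0.0, 0.0]
ft_force: [-0.7, -0.9, 0.3]
grip_width: 0.0867
grip_force: 0.0
[0.02159004 0.33509514 0.03982908] [[0.0, -0.97, -0.242, 0.066], [1.0, 0.0, 0.001, -0.0], [-0.001, -0.242, 0.97, -0.154], [0.0, 0.0, 0.0, 1.0]]
corners [[0.612, 0.093, 0.045], [0.669, -0.46, 0.045], [0.264, -0.594, 0.045], [0.188, 0.142, 0.045]]
pad 0.76 [302.6, 349.5] [ 358.7 -247.7   33.8  114.1    5.9]
pad 0.61 [60.7, 317.7] [ 588.5 -190.4  120.1  159.5   14.2]
round_pad 0.56 [49.0, 45.5] [574.8  50.2  82.9  93.6  83.4]
```

View pics/w1.png

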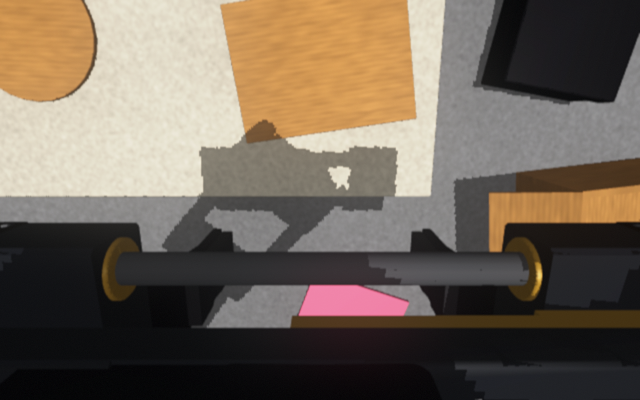

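The wrist view shows the brown pad's near edge from (col 246,row 142) to (415,118), and the step's near edge level at row 196. The fitted pad is 120.1 x 159.5 mm, which agrees with the given size. The tool is already square to the step and centred behind the pad, so I descend.

```bash
python3 -m handwheel '[[0,0,0.13,0],[0,0,0.26,0],[0,0,0.38,0],[0,0,0.48,0],[0,0,0.54,0],[0,0,0.57,0],[0,0,0.58,0],[0,0,0.583,0],[0,0,0.583,0],[0,0,0.583,0]]'
python3 - <<'E'
from h import *
f=shot("top")
p=proj(f,[[329,147]],.045)[0][:2]*1000-[579.4,-58.6];print("stamp uv",p@[.9947,.1028],p@[-.1028,.9947])
E
```

```text
time: 3.13
position: [0.4817, -0.2008, 0.057]
tool_rot: [0.999, 0.053, 0.001, 0.001]
ft_force: [0.6, -0.1, -0.2]
grip_width: 0.0874
grip_force: 0.0
stamp uv 86.03607919920186 -1.581088287297247
```

```bash
python3 -m handwheel '[[0.02,0,0.005,0],[0.04,0,0.005,0],[0.06,0,0.005,0],[0.075,0,0.005,0],[0.09,0,0.005,0],[0.105,0,0.005,0],[0.12,0,0.005,0],[0.135,0,0.005,0],[0.15,0,0.005,0],[0.165,0,0.005,0],[0.18,0,0.005,0],[0.195,0,0.005,0],[0.21,0,0.005,0],[0.22,0,0.005,0],[0.22,0,0.005,0]]'
python3 - <<'E'
from h import *
f=shot("wrist");cv2.imwrite("pics/w2.png",f["frame"][:,:,::-1])
f=shot("top");cv2.imwrite("pics/t2.png",cv2.resize(f["frame"][110:230,240:420,::-1],None,fx=4,fy=4))
for c in("top","wrist"):
    for r in vision.outline_of(c,"pad"): print(c,r["conf"],r["point"],rect(shot(c),r["mask"],.051).round(1))
E
```

```text
time: 4.43
position: [0.5475, -0.1934, 0.0542]
tool_rot: [0.999, 0.053, 0.001, 0.0]
ft_force: [-0.3, 0.1, -0.4]
grip_width: 0.0874
grip_force: 0.0
top 0.67 [259.0, 380.6] [ 269.9 -236.5  121.1  158.8   76.5]
top 0.63 [240.2, 237.9] [316.2 258.   39.   75.3  72.4]
wrist 0.74 [111.7, 349.0] [ 608.7 -197.2   97.5  159.     6. ]
```

View pics/w2.png

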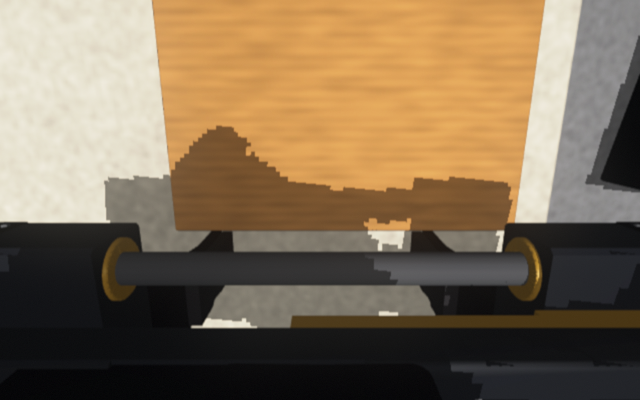

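The wrist view shows the pad squared, with its near edge level at row 230 and touching both fingers. I'll push on, stop short of the target, then lift to measure.

```bash
python3 -m handwheel '[[0.015,0,0,0],[0.03,0,0,0],[0.045,0,0,0],[0.06,0,0,0],[0.075,0,0,0],[0.09,0,0,0],[0.105,0,0,0],[0.12,0,0,0],[0.135,0,0,0],[0.15,0,0,0],[0.165,0,0,0],[0.18,0,0,0],[0.195,0,0,0],[0.21,0,0,0],[0.22,0,0,0],[0.23,0,0,0],[0.23,0,0,0],[0.23,0,0,0]]'
python3 -m handwheel '[[-0.04,0,0,0],[-0.1,0,-0.1,0],[-0.1,0,-0.2,0],[-0.1,0,-0.33,0],[-0.1,0,-0.46,0],[-0.1,0,-0.58,0],[-0.1,0,-0.58,0],[-0.1,0,-0.58,0],[-0.1,0,-0.58,0]]'
python3 - <<'E'
from h import *
f=shot("wrist");cv2.imwrite("pics/w3.png",f["frame"][:,:,::-1])
print(robot.get_obs()["position"],"corners",proj(f,[[0,0],[639,0],[639,399],[0,399]],.045).round(3).tolist())
for r in vision.outline_of("wrist","pad"): print(r["conf"],r["point"],rect(f,r["mask"],.051).round(1))
E
```

```text
time: 6.28
position: [0.6155, -0.186, 0.0542]
tool_rot: [0.999, 0.053, 0.0, 0.0]
ft_force: [-1.0, -0.2, -1.3]
grip_width: 0.087
grip_force: 0.0
time: 7.03
position: [0.5847, -0.1888, 0.2279]
tool_rot: [0.999, 0.053, -0.0, -0.0]
ft_force: [0.7, -0.4, -0.4]
grip_width: 0.0874
grip_force: 0.0
[ 0.58416959 -0.18856023  0.22686151] corners [[0.715, 0.104, 0.045], [0.773, -0.444, 0.045], [0.371, -0.578, 0.045], [0.294, 0.152, 0.045]]
0.6 [67.7, 335.8] [ 686.3 -189.9  115.6  160.1    6. ]
```

View pics/w3.png

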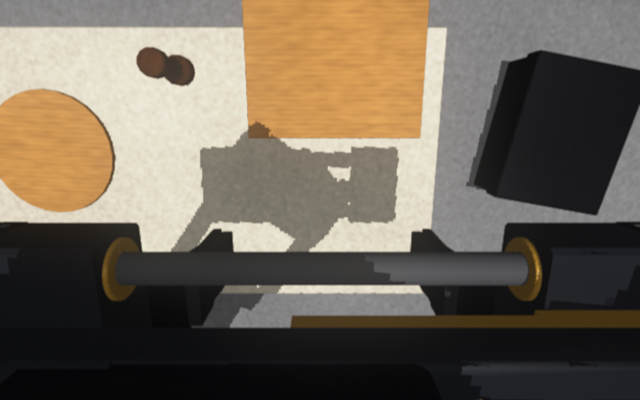

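The wrist view shows the step's far edge at row 27 on both sides of the pad, the pad's near edge at row 138, and the stamp and round pad untouched. I fit both lines.

```bash
cat > edge.py <<'E'
from h import *
def line(f,g,cols,lo,hi,z,sgn):
    pts=[]
    for c in cols:
        d=sgn*np.diff(cv2.GaussianBlur(g,(5,5),0)[lo:hi,c].astype(float)); i=int(np.argmax(d))
        if 0<i<len(d)-1:
            a,b,e=d[i-1:i+2]; i=i+0.5*(a-e)/(a-2*b+e+1e-9)
        pts.append((c,lo+i+.5))
    P=proj(f,pts,z)[:,:2]*1000
    n=np.polyfit(P[:,1],P[:,0],1)
    for _ in range(5):
        r=P[:,0]-np.polyval(n,P[:,1]); k=abs(r)<=max(1,2*np.median(abs(r))); n=np.polyfit(P[k,1],P[k,0],1)
    return n,k.mean()
def measure(f,far_cols,far_rows,pad_cols,pad_rows):
    im=f["frame"]; B=im[...,2]   # blue: white step bright, pad dark
    e,k1=line(f,B,far_cols,*far_rows,.045,1)
    p,k2=line(f,B,pad_cols,*pad_rows,.051,1)
    yaw=lambda n:-np.degrees(np.arctan(n[0]))
    y0=-190; d=(np.polyval(e,y0)-np.polyval(p,y0))*np.cos(np.arctan(e[0]))
    print("far yaw %.2f pad yaw %.2f  rear-to-edge %.1f overhang %.1f inl %.2f %.2f"%(yaw(e),yaw(p),d,120-d,k1,k2))
    return e,p
E
python3 - <<'E'
from edge import *
f=shot("wrist")
e,p=measure(f,list(range(10,230,3))+list(range(431,442,3)),(10,45),range(280,415,3),(125,148))
n,_=line(f,f["frame"][...,2],range(20,180,3),10,45,.045,1); print("left only",n)
# step depth check: near edge
m,k=line(f,f["frame"][...,2],range(340,415,3),284,305,.045,-1); print("depth",(np.polyval(e,-190)-np.polyval(m,-190))*np.cos(np.arctan(e[0])),k)
E
```

```text
far yaw 5.97 pad yaw 5.99  rear-to-edge 95.5 overhang 24.5 inl 1.00 1.00
left only [-1.04105373e-01  7.04690310e+02]
depth 257.4516203220528 1.0
```

```bash
python3 -m handwheel '[[0,0,0.13,0],[0,0,0.26,0],[0,0,0.38,0],[0,0,0.48,0],[0,0,0.54,0],[0,0,0.57,0],[0,0,0.58,0],[0,0,0.58,0],[0.04,0,0.58,0],[0.08,0,0.58,0],[0.1,0,0.58,0],[0.11,0,0.58,0],[0.12,0,0.58,0],[0.13,0,0.58,0],[0.14,0,0.58,0],[0.147,0,0.58,0],[0.152,0,0.58,0],[0.152,0,0.58,0],[0.152,0,0.58,0]]'
python3 -m handwheel '[[-0.04,0,0,0],[-0.15,0,-0.1,0],[-0.15,0,-0.2,0],[-0.15,0,-0.33,0],[-0.15,0,-0.46,0],[-0.15,0,-0.58,0],[-0.15,0,-0.58,0],[-0.15,0,-0.58,0],[-0.15,0,-0.58,0]]'
python3 - <<'E'
from edge import *
f=shot("wrist");cv2.imwrite("pics/w4.png",f["frame"][:,:,::-1])
e,p=measure(f,list(range(10,230,3)),(5,55),range(280,415,3),(90,148))
m,k=line(f,f["frame"][...,2],range(340,415,3),275,305,.045,-1); print("depth",(np.polyval(e,-190)-np.polyval(m,-190))*np.cos(np.arctan(e[0])),k)
E
```

```text
time: 8.77
position: [0.6308, -0.1843, 0.0542]
tool_rot: [0.999, 0.053, 0.0, 0.0]
ft_force: [-0.6, 0.4, -1.5]
grip_width: 0.0869
grip_force: 0.0
time: 9.52
position: [0.5853, -0.1888, 0.228]
tool_rot: [0.999, 0.053, -0.0, -0.0]
ft_force: [0.1, -0.1, -0.7]
grip_width: 0.0875
grip_force: 0.0
far yaw 5.92 pad yaw 6.01  rear-to-edge 80.6 overhang 39.4 inl 1.00 1.00
depth 257.2383126047121 1.0
```

View pics/w4.png

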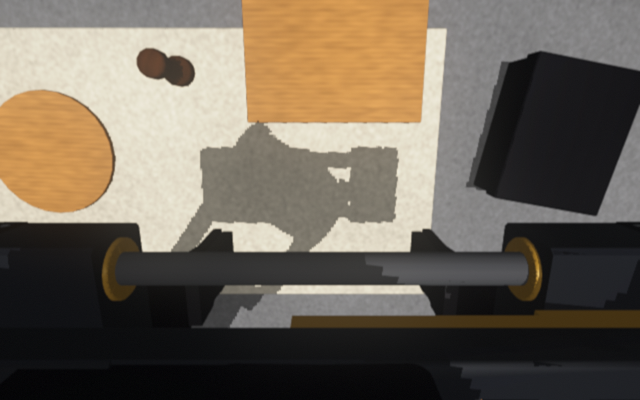

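The pad is square, with 38.5 to 39.4 mm overhanging. I look once from further forward, where the leading edge and the step edge both show, to settle the last millimetre.

```bash
python3 -m handwheel '[[0.13,0,0,0],[0.26,0,0,0],[0.34,0,0,0],[0.34,0,0,0],[0.34,0,0,0],[0.34,0,0,0],[0.34,0,0,0],[0.34,0,0,0]]'
python3 - <<'E'
from edge import *
f=shot("wrist");im=f["frame"];cv2.imwrite("pics/w5.png",im[:,:,::-1])
o=robot.get_obs();print(o["position"])
T=np.linalg.inv(f["T"])
def px(p): q=T@np.r_[p,1]; q=f["K"]@q[:3]; return q[:2]/q[2]
ex=np.array([.9946,.1038]); c0=np.array([704.7+.1041*190,-190])/1000 # point on far edge
for d,z in((.04,.051),(0,.045),(-.08,.051)): print(d,px(np.r_[c0+ex*d,z]))
for r in vision.outline_of("wrist","pad"): print(r["conf"],r["point"],rect(f,r["mask"],.051).round(1))
E
```

```text
time: 10.23
position: [0.686, -0.1785, 0.2277]
tool_rot: [0.999, 0.052, -0.001, -0.0]
ft_force: [-0.9, -0.3, 0.8]
grip_width: 0.0871
grip_force: 0.0
[ 0.68622088 -0.17853252  0.228064  ]
0.04 [339.18842563  99.81554816]
0 [338.33732434 143.89344167]
-0.08 [337.61963066 226.2446521 ]
0.88 [163.7, 333.8] [ 702.6 -187.   120.8  162.     6. ]
```

View pics/w5.png

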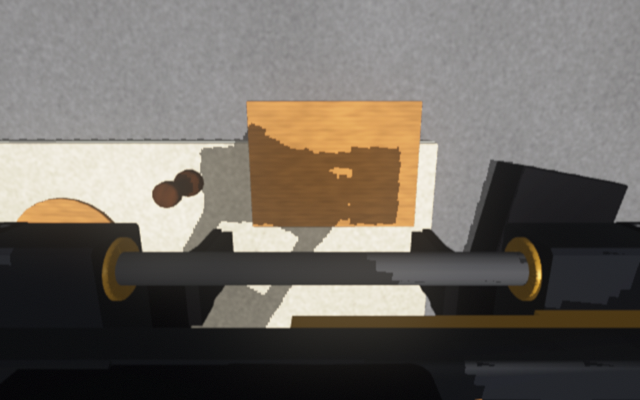

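The whole pad shows: leading edge at row 100, step edge at about row 142, near edge at row 226. Stamp and round pad are in place.

```bash
python3 - <<'E'
from edge import *
f=shot("wrist");im=f["frame"];B=im[...,2]
S=cv2.cvtColor(im,cv2.COLOR_RGB2HSV)[...,1]
a,k1=line(f,S,range(255,415,3),85,115,.051,1)
r,k2=line(f,B,range(320,410,3),215,235,.051,1)
e,k3=line(f,B,range(5,150,3),132,155,.045,1)
e2,_=line(f,B,range(424,435,2),132,155,.045,1)
c=np.cos(np.arctan(e[0]));v=lambda n:np.polyval(n,-190)
print("len %.1f over %.1f rear %.1f"%((v(a)-v(r))*c,(v(a)-v(e))*c,(v(e)-v(r))*c),-np.degrees(np.arctan([a[0],r[0],e[0]])),k1,k2,k3, "right end diff",np.polyval(e2,-285)-np.polyval(e,-285))
print(im[136:150,60].tolist())
E
```

```text
len 119.1 over 36.7 rear 82.4 [6.04446889 6.02899583 6.23130216] 1.0 0.9666666666666667 1.0 right end diff -3.788377331096399
[[152, 150, 150], [154, 152, 151], [150, 149, 148], [128, 125, 125], [104, 103, 101], [119, 118, 112], [151, 149, 139], [182, 176, 162], [211, 203, 186], [231, 226, 207], [237, 232, 217], [238, 234, 221], [240, 236, 223], [241, 237, 225]]
```

Three estimates, including the fingertip position at the end of the push, agree on about 38 mm. I'll nudge the pad about 2 mm more and then clear the hand.

```bash
python3 -m handwheel '[[-0.13,0,0,0],[-0.25,0,0,0],[-0.29,0,0,0],[-0.29,0,0.12,0],[-0.29,0,0.25,0],[-0.29,0,0.37,0],[-0.29,0,0.48,0],[-0.29,0,0.54,0],[-0.29,0,0.57,0],[-0.29,0,0.58,0],[-0.27,0,0.58,0],[-0.24,0,0.58,0],[-0.22,0,0.58,0],[-0.205,0,0.58,0],[-0.195,0,0.58,0],[-0.19,0,0.58,0],[-0.186,0,0.58,0],[-0.183,0,0.58,0],[-0.183,0,0.58,0],[-0.183,0,0.58,0]]'
python3 -m handwheel '[[-0.04,0,0,0],[-0.157,0,-0.1,0],[-0.157,0,-0.2,0],[-0.157,0,-0.33,0],[-0.157,0,-0.46,0],[-0.157,0,-0.58,0],[-0.157,0,-0.58,0],[-0.157,0,-0.58,0],[-0.157,0,-0.58,0]]'
python3 - <<'E'
from edge import *
f=shot("wrist")
e,p=measure(f,list(range(10,230,3)),(5,55),range(280,415,3),(90,148))
e,p=measure(f,list(range(431,442,2)),(5,55),range(280,415,3),(90,148))
f=shot("top");cv2.imwrite("pics/t6.png",cv2.resize(f["frame"][110:230,240:420,::-1],None,fx=4,fy=4))
E
```

```text
time: 12.05
position: [0.6325, -0.184, 0.0541]
tool_rot: [0.999, 0.053, -0.0, -0.0]
ft_force: [-0.3, -0.2, 0.8]
grip_width: 0.0871
grip_force: 0.2
time: 12.8
position: [0.5854, -0.1888, 0.2279]
tool_rot: [0.999, 0.053, -0.0, -0.0]
ft_force: [0.2, 0.6, -0.6]
grip_width: 0.0871
grip_force: 0.0
far yaw 5.91 pad yaw 5.99  rear-to-edge 79.0 overhang 41.0 inl 1.00 1.00
far yaw 5.98 pad yaw 5.99  rear-to-edge 79.1 overhang 40.9 inl 1.00 1.00
```

```bash
python3 -m handwheel '[[-0.13,0,-0.05,0],[-0.26,0,-0.1,0],[-0.26,0,-0.1,0],[-0.26,0,-0.1,0],[-0.26,0,-0.1,0]]'; python3 -c "
from rig import job;print(job.hand_in())"
```

```text
time: 13.32
position: [0.5084, -0.1973, 0.2572]
tool_rot: [0.999, 0.052, -0.0, -0.0]
ft_force: [0.3, -0.0, -0.1]
grip_width: 0.0874
grip_force: 0.0
the job is handed in; nothing more can be done
None
```

I pushed the oblong pad until, by the camera, about 40 mm (measured 40 to 41 mm) hangs over the step's far edge, square to within about 0.1°; nothing else was seen to move in the wrist views, the hand is clear, and the job was handed in at 13.3 s.

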